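Load a fresh glove box into the bench dispenser

TASK

A fresh box of gloves stands on end in front of its open dispenser tray. Slide it, upright, between the guide wings until it stands square against the tray's front sill, tip it over backwards so that it lies in the tray with its oval opening up, then push it in against the sprung back plate until the small catch at the front springs up behind it and keeps it there. The box is only card, so never push on it with more than 30 newtons, and do not disturb the other things on the bench.

Things in the scene. Friction and masses are not known exactly. Their poses are not given: they have to be found in the camera images.
- glove_box: card box, rigid, 86 mm thick (x) by 110 wide (y) by 210 tall (z), about 0.42 kg, evenly filled, too thick to grip; white front with a grey oval opening on its -x side, facing the robot. Origin: centre of the end it stands on at first. It starts 30 to 58 mm short of the sill, up to 8 mm off the tray's centre line and 0.1 rad askew. Tipped rightly, its x points down, its z along the tray's x
- box_top (a point): centre of the box's other small end, the upper one while it stands, 210 mm from the origin; axes as the box's. Once it lies in the tray this end faces the back plate
- tray: aluminium tray fixed to the worktop. Origin: on the worktop under the middle of the floor's square front edge (the sill); x into the tray, y left, z up. Floor 10 mm high; side walls 54 mm high, 116 mm apart (3 mm clearance a side). Before the sill guide wings 34 mm high flare to 142 mm apart at x -50 mm; a box pushed straight on off centre jams there. Rear: sprung back plate, face at x 224 mm
- sill (a point): middle of the top front edge of the tray floor, 10 mm above the worktop; axes as the tray's. Pushed near its foot (tool tilted back to clear the tall box) the box slides with 2 to 6 N and stops at the sill; at 25 mm height or less it stays upright there under 8 N. Pushed above about 150 mm it tips, past about 0.4 rad falls by itself, and lies with its lower end 10 mm before the sill
- catch (a joint): angle (rad) of the dark steel leaf catch, 28 mm wide, let into the floor just behind the sill: 0 = up, about 0.3 = pressed flush by the lying box (2 N). It springs up once the lying box's lower end is about 26 mm behind the sill. By then the back plate is pushed in 12 mm (2 N at rest, 0.45 N more per mm); its solid stop comes 3 mm later. Pushing home takes 8 to 16 N
- catch_end (a point): top of the catch's upright free end, 25 mm behind the sill; up, it stands about 16 mm above the worktop (6 mm above the tray floor), so push the box more than 22 mm above the worktop
- timer: white wedge-shaped bench timer 52x62x34 mm, loose, left of the work; origin at the centre of its underside
- jar: brown screw-cap jar with white lid, 50 mm across, 85 mm high, loose, left behind the tray; origin at the centre of its underside
- tape_roll: roll of tape 57 mm across, 18 mm high, loose, at the right front; origin at the centre of its underside
- marker: blue-capped marker pen 131 mm long, 15 mm thick, loose, lying beside the tray's left wall; origin at the centre of its underside
Not all that is in view belongs to the job. Of the things that look like the glove_box, the larger one is meant.

How it is judged:
By the outcome, as a careful person would: the job done as asked, in the order asked, and still so for the second after the job is handed in, with the robot touching nothing.
It also fails if it takes over 64 s, if anything falls off the work surface, if the arm or the gripper's body presses on something with over 40 N, if the wrist force passes 120 N, or if a joint passes its speed limit or range.

ROBOT

A 6-joint arm with a two-finger parallel gripper is mounted at the origin on a cart in front of the work surface, level with it; the furniture and walls round the work are solid. World frame = base frame: x ahead of the robot, y to its left, z up, the work surface at z = 0. Lengths are in mm, angles in rad, forces in N, time in s.
With the tool pointing down it reaches from about 300 to 950 mm from the base axis. Payload 3.1 kg.
Tool frame: the origin (TCP) lies on the centre line of the jaws, within the pads' length; the fingertips stand 14 mm ahead of it and the grasp point (between the pads) lies 5 mm behind it (tip_reach is the distance from the TCP to the fingertips, in mm); z points along the fingers, y is the line along which they close (so a half turn about z gives the same grasp; the last joint's range is limited). The gripper opens to 85 mm and grips with 20 to 120 N. Pads are 22 mm wide; open, the fingers measure 114 mm over their backs; the gripper's body (76 mm by 85 mm) begins 54 mm behind the grasp point. The pads swing forward as they close: fully open they stand 13 mm farther back than shut.
Start: joints at [1.061, 0.308, 1.634, -0, 1.2, -0.07], TCP at [266.124, 565.517, 245.272] pointing down, gripper open.
Joint ranges: [-3.06, 3.06], [-0.79, 1.96], [0.05, 2.63], [-1.19, 4.34], [0.05, 2.64], [-2.94, 2.94]. Speed limits (rad/s): [2.79, 2.79, 3.14, 3.14, 3.14, 3.14].

INTERFACE

Orientations are given as a rotation vector (axis times angle).
In Python, from workcell import * gives the robot as it stands. The module is installed in compiled form; this text tells all that it offers. Calls block until the motion is done:
- movep(position, orientation): joint-space move of the TCP to a pose.
- servo_line(position, max_speed=150, rotation=None, f_stop=None): straight line of the TCP; rotation=None keeps the orientation; max_speed is the mean speed in mm/s. With f_stop (N) it stops when the force on the tool has changed by that much, and returns True; else False.
- goto_joints(angles): joint-space move.
- set_gripper(opening, strength=None): finger opening in mm; strength is the grip in N (None keeps the last); returns when the fingers have stopped.
- pause(seconds).
- inverse_kinematics(position, orientation): joint angles nearest the present ones, or None.
- state(): the state.
- get_image(name): name is "side" or "top" or "wrist"; returns a dict with "image" (420x560x3 uint8, red, green, blue), "range_z" (420x560 float32, mm along the optical axis (not along the pixel's ray), 0 where there is no reading), "fx", "fy", "cx", "cy" (pixels), "R" (3x3) and "t" (3): a world point X has camera coordinates R X + t; the wrist camera has in their place "tool_from_camera" (4x4, takes a point from camera to tool coordinates, whose origin is the TCP and whose axes are the flange's). Camera axes: x right, y down, z forward; pixel columns grow to the right and rows downward; lengths in mm; the calibration is good to about 2 mm. A picture is of the moment at which its call begins: read the wrist's pose just before it.
A pose or a line that the arm cannot do raises MotionError and nothing moves.
- close_job(): hands the job in; it is judged then, once.
The state is a dict: "clock": time; "joint_pos": joint angles; "qvel": joint speeds; "joint_efforts": joint torques, N m; "tcp_pos": TCP position; "tool_rot": TCP orientation; "contact_force": force on the tool from outside, world axes, zero at the start; "torque": the same for the moment, N m; "grip_width": finger opening in mm; "gripper_force": force on a finger pad.
Only numpy, scipy, OpenCV 4.12 (cv2) and the standard library are available. Lean on these libraries where they do the work, as an engineer would, in place of code of your own. Each camera call takes 0.05 s, during which the arm holds its last target. There are 200 camera calls.

## Working session

There is one attempt and no reset: what is moved stays moved. The work goes in short steps, each a Python script; the robot and the scene stay as the last script left them, time stands still between calls to the robot, and variables do not carry over. Pictures are saved under pics/ and viewed, at most 10 in all, crops included, and the job is handed in when it is done.

```bash
mkdir -p pics; cat > h.py <<'E'
from workcell import *
import numpy as np, cv2
from scipy.spatial.transform import Rotation as Ro
def save(d,n): cv2.imwrite('pics/'+n,d["image"][:,:,::-1])
def cloud(d):
    z=d["range_z"].astype(float); v,u=np.indices(z.shape)
    c=np.stack([(u-d["cx"])/d["fx"]*z,(v-d["cy"])/d["fy"]*z,z],-1)
    P=(c-np.array(d["t"]))@np.array(d["R"]); P[z==0]=np.nan; return P
E
python3 - <<'E'
from h import *
for n in("side","top"):
    d=get_image(n); save(d,n+'1.png'); np.save(n+'1.npy',cloud(d)); print(n,-np.array(d["R"]).T@d["t"],np.array(d["R"]).round(2).tolist())
s=state(); print(s)
E
```

```text
side [ 996.76505969 -417.16813756  891.96241482] [[0.49, 0.87, -0.01], [0.73, -0.42, -0.54], [-0.47, 0.26, -0.84]]
top [ 490.9323459  -193.01430226 1217.84076172] [[0.0, -1.0, -0.02], [-1.0, -0.0, -0.06], [0.06, 0.02, -1.0]]
{'clock': 0.1, 'joint_pos': array([ 1.06127581e+00,  3.08938320e-01,  1.63510400e+00,  4.86849387e-07,
        1.19968057e+00, -6.96939868e-02]), 'qvel': array([ 1.33006313e-03, -2.02533469e-03, -2.90590222e-03,  2.98276897e-04,
        2.51083031e-03, -4.57082387e-05]), 'joint_efforts': array([-2.23035336e-04, -4.16409302e+01, -2.77646327e+01, -1.40754378e-05,
        4.05870655e-03,  4.31080835e-06]), 'tcp_pos': array([265.77602387, 564.8630601 , 244.12786399]), 'tool_rot': array([-0.68518978, -3.06533594,  0.003206  ]), 'contact_force': array([-0.75222916,  0.21751038, -0.08811323]), 'torque': array([0.0336302 , 0.02803705, 0.02988235]), 'gripper_force': 0.0, 'grip_width': 85.59473982931222}
```

View pics/side1.png

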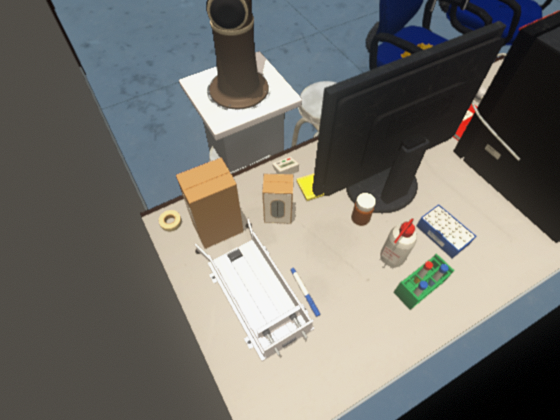

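View pics/top1.png

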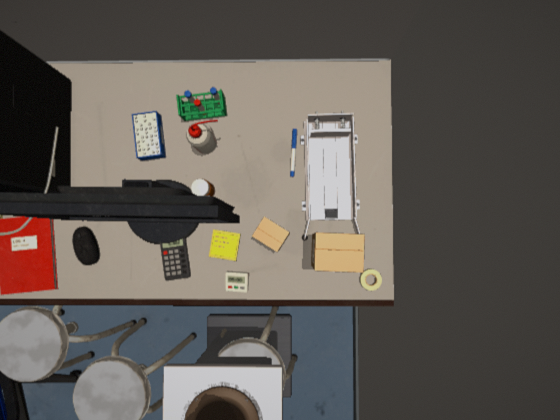

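Side view: the candidates are the tall box at (212,205), before the tray, and the small carton with an oval at (278,198). The top view has them at (340,253) and (270,235). I choose the larger, at the tray's front. Next I measure and check a crop.

```bash
python3 - <<'E'
from h import *
T=np.load('top1.npy'); S=np.load('side1.npy')
im=cv2.imread('pics/top1.png'); 
c=cv2.resize(im[100:300,270:400],None,fx=3,fy=3,interpolation=cv2.INTER_CUBIC); cv2.imwrite('pics/c1.png',c)
def rect(m,P):
    q=P[m][:,:2]; z=np.median(P[m][:,2]); r=cv2.minAreaRect(q.astype(np.float32)); return len(q),z,r
for nm,P in(("top",T),("side",S)):
    m=(P[...,2]>190)&(P[...,2]<235)&(P[...,0]>150)&(P[...,0]<550)&(P[...,1]<-150)&(P[...,1]>-480)
    # largest comp
    k,l,st,ce=cv2.connectedComponentsWithStats(m.astype(np.uint8)); i=1+np.argmax(st[1:,4]); print(nm,'box',rect(l==i,P),st[i])
for (u,v) in [(340,253),(270,235),(330,150),(371,280),(203,188),(236,281),(293,150),(308,115),(353,115),(307,215),(354,215),(304,237),(332,213),(225,390),(330,62),(391,200),(330,298)]: print((u,v),T[v,u].round(0))
E
```

```text
top box (1917, np.float64(209.731834090476), ((460.8731994628906, -292.8193664550781), (110.40068817138672, 86.4881820678711), 87.82965087890625)) [ 314  233   51   40 1917]
side box (1833, np.float64(209.7396167696407), ((461.23565673828125, -293.2176818847656), (110.25372314453125, 89.50889587402344), 87.94810485839844)) [ 176  157   61   51 1833]
(340, 253) [ 460. -295.  210.]
(270, 235) [ 501. -134.  138.]
(330, 150) [ 731. -289.   14.]
(371, 280) [ 382. -398.    1.]
(203, 188) [621.  40.  84.]
(236, 281) [380. -39.  29.]
(293, 150) [ 732. -189.   14.]
(308, 115) [ 809. -227.   82.]
(353, 115) [ 830. -353.    2.]
(307, 215) [ 556. -227.   10.]
(354, 215) [ 554. -349.   38.]
(304, 237) [ 496. -218.   32.]
(332, 213) [ 561. -293.   15.]
(225, 390) [92. -9. 10.]
(330, 62) [ 979. -291.    3.]
(391, 200) [ 597. -454.    1.]
(330, 298) [ 333. -288.   -1.]
```

View pics/c1.png

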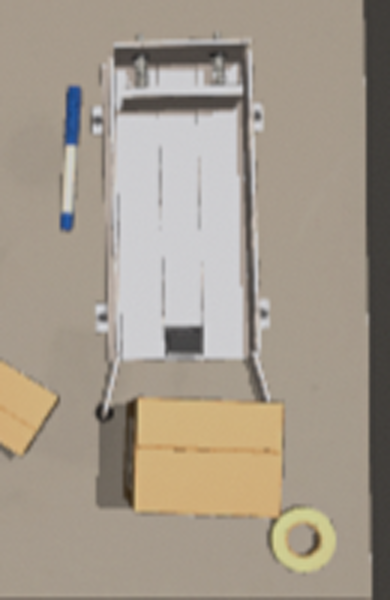

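The crop confirms the big carton in front of the tray: sill line at top-image row ~219, catch at (331,213), tape roll at (371,280). Next I fit the tray pose.

```bash
cat >> h.py <<'E'
def orient(yaw,tilt,flip=1):
    h=np.array([np.cos(yaw),np.sin(yaw),0]); z=np.sin(tilt)*h-np.cos(tilt)*np.array([0,0,1.])
    y=flip*np.array([-np.sin(yaw),np.cos(yaw),0]); return Ro.from_matrix(np.c_[np.cross(y,z),y,z]).as_rotvec()
E
python3 - <<'E'
from h import *
for nm in("top","side"):
    P=np.load(nm+'1.npy').reshape(-1,3); P=P[~np.isnan(P[:,0])]
    w=P[(abs(P[:,2]-54)<4)&(P[:,0]>570)&(P[:,0]<790)&(P[:,1]<-200)&(P[:,1]>-390)]
    for s,q in(("L",w[w[:,1]>-290]),("R",w[w[:,1]<-290])):
        for _ in range(3):
            k=np.polyfit(q[:,0],q[:,1],1); r=q[:,1]-np.polyval(k,q[:,0]); q=q[abs(r)<max(4,2*r.std())]
        print(nm,s,len(q),k[0].round(4),np.polyval(k,550).round(1),r.std().round(1))
    # sill & back plate along strips
    for y0 in(-330,-315,-270,-255):
        q=P[(abs(P[:,1]-y0)<4)&(P[:,0]>515)&(P[:,0]<580)]; q=q[np.argsort(q[:,0])]
        print(y0,[(round(a),round(b)) for a,b in q[:,[0,2]]][::1 if len(q)<25 else len(q)//25])
    q=P[(P[:,2]>20)&(P[:,2]<50)&(P[:,0]>730)&(P[:,0]<860)&(abs(P[:,1]+288)<35)]; print('plate',np.percentile(q[:,0],[2,10,50]) if len(q) else 0)
for f in(1,-1):
  for tl in(.6,.7,.8):
    for p in((400,-293,20),(450,-293,190),(540,-293,200),(540,-293,50),(560,-293,60)):
        print(f,tl,p,np.round(q,2) if (q:=inverse_kinematics(p,orient(0,tl,f))) is not None else None)
E
```

```text
top L 135 0.019 -230.2 1.9
top R 139 0.0235 -351.2 1.4
-330 [(516, 0), (516, -3), (518, 1), (521, 5), (521, 1), (524, -3), (526, 1), (526, -2), (529, 1), (532, 3), (532, -2), (535, -2), (537, -1), (537, -3), (540, -3), (543, 2), (543, -3), (545, 8), (548, 10), (548, 5), (550, 11), (553, 10), (553, 9), (556, 11), (558, 11), (559, 8), (561, 10), (564, 11), (564, 10), (567, 6), (569, 8), (572, 11), (574, 12), (575, 7), (577, 14), (577, 9), (580, 12)]
-315 [(516, 2), (518, 1), (518, 0), (521, -3), (524, -1), (526, 1), (529, 2), (529, 2), (532, 0), (534, 6), (537, 1), (540, 3), (540, -5), (543, 0), (545, 9), (547, 14), (550, 14), (550, 12), (553, 9), (555, 14), (556, 8), (558, 9), (561, 16), (561, 9), (564, 10), (567, 8), (567, 5), (569, 13), (572, 11), (572, 9), (575, 10), (577, 13), (577, 9)]
-270 [(516, 2), (516, -1), (518, -1), (521, 1), (521, -1), (524, 3), (526, 1), (527, -5), (529, -1), (532, 5), (532, 2), (534, 3), (537, 3), (537, -4), (540, -1), (542, 9), (542, 8), (545, 9), (547, 15), (548, 11), (550, 8), (553, 12), (553, 8), (556, 7), (558, 11), (558, 9), (561, 11), (564, 10), 
[... 3118 characters left out ...]
  2.11  1.24  0.43 -0.3 ]
-1 0.6 (560, -293, 60) [-0.74  0.42  2.07  1.17  0.42 -0.21]
-1 0.7 (400, -293, 20) [-1.08  0.42  2.35  1.57  0.61 -0.96]
-1 0.7 (450, -293, 190) [-0.97  0.03  2.26  1.01  0.68 -0.16]
-1 0.7 (540, -293, 200) [-0.8   0.13  2.12  0.98  0.59  0.01]
-1 0.7 (540, -293, 50) [-0.8   0.44  2.15  1.53  0.48 -0.63]
-1 0.7 (560, -293, 60) [-0.77  0.44  2.12  1.49  0.47 -0.54]
-1 0.8 (400, -293, 20) [-1.14  0.47  2.36  1.68  0.72 -1.14]
-1 0.8 (450, -293, 190) [-1.02  0.04  2.3   1.2   0.71 -0.38]
-1 0.8 (540, -293, 200) [-0.84  0.14  2.17  1.22  0.6  -0.24]
-1 0.8 (540, -293, 50) [-0.84  0.47  2.18  1.75  0.57 -0.87]
-1 0.8 (560, -293, 60) [-0.8   0.47  2.15  1.73  0.55 -0.81]
```

```bash
python3 - <<'E'
from h import *
for nm in("top","side"):
    P=np.load(nm+'1.npy').reshape(-1,3); P=P[~np.isnan(P[:,0])]
    q=P[(P[:,2]>150)&(P[:,1]>-200)&(P[:,0]>200)]
    print(nm,np.percentile(q,[0,1,50,99,100],axis=0).round(0).tolist())
    r=np.hypot(q[:,0],q[:,1]); print('radius min',np.percentile(r,[0,1]),q[r.argmin()])
# candidate sweep: retracted config
s=state()['joint_pos']
a=inverse_kinematics((230,300,260),orient(np.arctan2(300,230),.7,-1)); print(a)
b=inverse_kinematics((330,-292,230),orient(-.038,.7,-1)); print(b)
c=inverse_kinematics((385,-290,60),orient(-.038,.7,-1)); print(c)
E
```

```text
top [[499.0, -199.0, 150.0], [533.0, -184.0, 152.0], [864.0, 240.0, 263.0], [989.0, 466.0, 409.0], [991.0, 506.0, 412.0]]
radius min [530.71668835 536.26053691] [530.64511781  -8.71563157 407.9119328 ]
side [[235.0, -56.0, 150.0], [534.0, -54.0, 154.0], [591.0, 240.0, 310.0], [801.0, 499.0, 408.0], [843.0, 616.0, 410.0]]
radius min [530.91456377 538.95188859] [530.76037247  12.79457091 406.06731767]
[ 0.67621534 -0.71718981  2.57800463  0.27021207  0.61240229  1.1624933 ]
[-1.26716158 -0.22159687  2.3804905   0.86566233  0.92242486 -0.18192041]
[-1.10760735  0.27692624  2.39457221  1.44665614  0.60573707 -0.79858461]
```

```bash
python3 - <<'E'
from h import *
s=state(); 
movep((185,335,270),s['tool_rot'])
q=np.array(state()['joint_pos']); print(q.round(2)); q[0]=-1.2; goto_joints(q)
movep((330,-288,200),orient(-.038,.7,-1))
movep((385,-290,60),orient(-.038,.7,-1))
f0=state()['contact_force']
st=servo_line((385,-290,5),40,f_stop=2)
s=state(); print(st,s['tcp_pos'],s['contact_force']-f0,s['grip_width'],s['clock'])
servo_line((385,-290,s['tcp_pos'][2]+7),40)
d=get_image('side'); save(d,'s2.png'); d=get_image('wrist'); save(d,'w2.png'); print(state()['contact_force'])
E
```

```text
[ 0.95 -0.21  2.13 -0.    1.23 -0.18]
True [ 384.93598637 -289.84230143    5.6832074 ] [-1.28910904  1.42301764  3.55035391] 85.08148208379306 6.2917
[-0.78382359  0.0799993  -0.01552903]
```

```bash
python3 - <<'E'
from h import *
f0=state()['contact_force']
st=servo_line((425,-291.4,13),25,f_stop=1.5)
s=state(); print(st,s['tcp_pos'],s['contact_force']-f0,s['clock'])
x0=s['tcp_pos'][0]
# remaining travel ~39; go 22 mm with rotation to the tray yaw
for i in range(1,5):
    st=servo_line((x0+6*i,-291.6-.4*i,13),25,rotation=orient(-.038+.059*min(1,i/3),.7,-1),f_stop=8)
    s=state(); print(st,s['tcp_pos'].round(1),(s['contact_force']-f0).round(1),s['clock'])
    if st: break
P=get_image('top'); C=cloud(P); m=(C[...,2]>195)&(C[...,2]<225)&(C[...,0]>400)&(C[...,0]<580)&(C[...,1]<-200)&(C[...,1]>-380)
k,l,sta,ce=cv2.connectedComponentsWithStats(m.astype(np.uint8)); i=1+np.argmax(sta[1:,4]); print(cv2.minAreaRect(C[l==i][:,:2].astype(np.float32)))
d=get_image('side'); im=cv2.resize(d['image'][120:330,140:340,::-1],None,fx=2.8,fy=2.8); cv2.imwrite('pics/s3.png',im)
E
```

```text
True [ 411.87761779 -290.72082938   12.61936698] [ 0.50782911 -0.92640452 -0.35651266] 7.775
False [ 417.8 -291.9   12.7] [-0.4  0.3 -0.6] 8.2
False [ 424.1 -292.6   13.1] [ 0.3 -0.1 -0.5] 8.5917
True [ 425.7 -292.7   12.6] [ 0.7  0.2 -1.3] 8.8
((475.5707702636719, -293.5577697753906), (85.22607421875, 109.90142059326172), 0.0932956114411354)
```

View pics/s3.png

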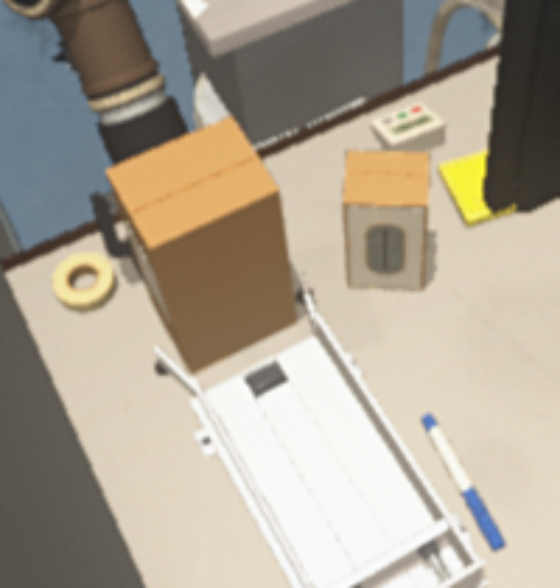

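```bash
cat >> h.py <<'E'
def boxtop():
    C=cloud(get_image('top')); m=(C[...,2]>195)&(C[...,2]<225)&(C[...,0]>400)&(C[...,0]<580)&(C[...,1]<-200)&(C[...,1]>-380)
    k,l,sta,ce=cv2.connectedComponentsWithStats(m.astype(np.uint8)); i=1+np.argmax(sta[1:,4]); return cv2.minAreaRect(C[l==i][:,:2].astype(np.float32))
E
python3 - <<'E'
from h import *
f0=state()['contact_force']; r=orient(.021,.7,-1)
for x,y in((442,-290.6),(442,-290.6)):
    st=servo_line((x,y,13),15,rotation=r,f_stop=7)
    s=state(); print(st,s['tcp_pos'].round(1),(s['contact_force']-f0).round(1),s['clock'])
    if not st: break
print(boxtop())
st=servo_line((455,-290.4,13),12,f_stop=6.5)
s=state(); print(st,s['tcp_pos'].round(1),(s['contact_force']-f0).round(1),s['clock'])
print(boxtop())
d=get_image('side'); im=cv2.resize(d['image'][120:330,140:340,::-1],None,fx=2.8,fy=2.8); cv2.imwrite('pics/s4.png',im)
E
```

```text
True [ 427.  -291.5   11.5] [-0.7  0.4  1.6] 9.3667
True [ 427.4 -290.8   10.7] [-0.5 -0.3  0.2] 9.7333
((477.8559265136719, -293.4572448730469), (85.09765625, 109.78140258789062), 0.10467111319303513)
True [ 427.4 -290.3    9.9] [-0.7  0.4  0.5] 10.2917
((477.8750305175781, -293.6434326171875), (85.1083984375, 109.96788024902344), 0.09220851957798004)
```

View pics/s4.png

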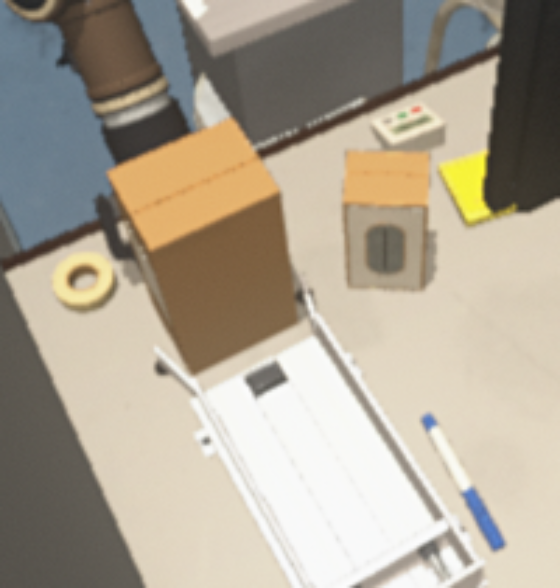

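The box stands upright at the wing mouth: its rear right corner at (195,370) is close to the right wing. I'll measure the wings and step while reading the force.

```bash
python3 - <<'E'
from h import *
c,s_=np.cos(.021),np.sin(.021)
for nm in("top","side"):
    P=np.load(nm+'1.npy').reshape(-1,3); P=P[~np.isnan(P[:,0])]
    d=P[:,:2]-[543.5,-290.8]; L=np.c_[d@[c,s_],d@[-s_,c],P[:,2]]
    for lo in range(-54,10,8):
        q=L[(L[:,0]>=lo)&(L[:,0]<lo+8)&(abs(L[:,1])<85)&(L[:,2]>22)&(L[:,2]<60)]
        print(nm,lo+4,'L',np.percentile(q[q[:,1]>30][:,1],[0,50,100]).round(0) if (q[:,1]>30).any() else 0,'R',np.percentile(q[q[:,1]<-30][:,1],[0,50,100]).round(0) if (q[:,1]<-30).any() else 0)
    q=L[(L[:,0]>20)&(L[:,0]<200)&(L[:,2]>45)&(L[:,2]<60)]; 
    for y in(q[q[:,1]>30][:,1],q[q[:,1]<-30][:,1]): print(np.percentile(y,[2,50,98]).round(1))
for i in range(3):
    s=state(); p=s['tcp_pos']
    servo_line((p[0]+1.5,-290.8,13),10); s=state(); print(s['tcp_pos'].round(1),s['contact_force'].round(2),s['torque'].round(2))
    if np.linalg.norm(s['contact_force'])>7: break
E
```

```text
top -50 L [53. 71. 74.] R 0
top -42 L [52. 70. 74.] R [-73. -73. -73.]
top -34 L [68. 68. 71.] R [-71. -70. -67.]
top -26 L [65. 68. 68.] R [-69. -68. -66.]
top -18 L [62. 64. 66.] R [-66. -65. -63.]
top -10 L [60. 62. 65.] R [-66. -63. -61.]
top -2 L [60. 61. 62.] R [-62. -60. -59.]
top 6 L [60. 60. 60.] R [-61. -59. -57.]
[ 58.4 458.5 709.2]
[-172.2  -61.3  -57.8]
side -50 L [70. 72. 74.] R [-75. -74. -58.]
side -42 L [30. 38. 72.] R [-75. -45. -30.]
side -34 L [31. 44. 69.] R [-72. -71. -69.]
side -26 L [64. 65. 68.] R [-70. -69. -67.]
side -18 L [61. 64. 66.] R [-68. -67. -66.]
side -10 L [60. 61. 64.] R [-66. -65. -64.]
side -2 L [58. 58. 59.] R [-64. -63. -62.]
side 6 L [56. 57. 61.] R [-63. -62. -61.]
[ 57.  448.9 709.5]
[-172.6  -61.8  -58.9]
[ 428.4 -290.5   12.7] [-1.96  0.03 -1.53] [0.04 0.7  0.01]
[ 429.9 -290.7   12.9] [-2.41 -0.1  -2.06] [-0.03  0.66  0.  ]
[ 431.6 -290.9   13.1] [-2.11  0.26 -0.3 ] [ 0.02  0.64 -0.02]
```

```bash
python3 - <<'E'
from h import *
r=orient(.021,.7,-1)
def step(x,y):
    servo_line((x,y,13.5),10,rotation=r); s=state(); f=s['contact_force']; print(s['tcp_pos'].round(1),f.round(1),round(s['clock'],1)); return np.linalg.norm(f[:2])
x=431.6;y=-290.9
for i in range(4):
    x+=2;y+=.4; 
    if step(x,y)>6.5: break
print(boxtop())
for i in range(5):
    x+=1.8
    if step(x,y)>6: break
print(boxtop())
E
```

```text
[ 433.9 -290.9   13.7] [-1.3 -1.3 -0.7] 11.8
[ 435.8 -290.4   13.7] [-2.3 -1.7  0.8] 12.2
[ 437.8 -289.9   13.7] [-2.6 -1.2  1.1] 12.6
[ 439.7 -289.4   13.6] [-3.4 -0.7  1.2] 12.9
((488.9927062988281, -291.56146240234375), (85.3228988647461, 110.03620910644531), 0.0008780431235209107)
[ 441.4 -289.2   13.6] [-4.3 -0.9  4.5] 13.3
[ 443.1 -289.    13.5] [-3.5 -0.9  3. ] 13.6
[ 444.9 -289.    13.5] [-5.  -0.6  3.9] 13.9
[ 446.7 -289.    13.4] [-5.2  0.1  3.5] 14.3
[ 448.5 -289.    13.4] [-3.6  0.5  1.9] 14.6
((498.0470275878906, -291.4631042480469), (85.40403747558594, 109.85774230957031), 0.03695066645741463)
```

```bash
cat >> h.py <<'E'
def yawfit(n='top'):
    C=cloud(get_image(n)); m=(C[...,2]>200)&(C[...,2]<222)&(C[...,0]>400)&(C[...,0]<580)&(C[...,1]<-200)&(C[...,1]>-380)
    q=C[m][:,:2]; o=[]
    for sg in(1,-1):
        b=np.floor((q[:,1]+400)/6); e=[(q[b==k,1].mean(),(q[b==k,0].max() if sg>0 else q[b==k,0].min())) for k in np.unique(b) if (b==k).sum()>20]
        o.append(-np.polyfit(*np.array(e[1:-1]).T,1)[0])
    for sg in(1,-1):
        b=np.floor((q[:,0])/6); e=[(q[b==k,0].mean(),(q[b==k,1].max() if sg>0 else q[b==k,1].min())) for k in np.unique(b) if (b==k).sum()>20]
        o.append(np.polyfit(*np.array(e[1:-1]).T,1)[0])
    return np.round(o,3),q.mean(0).round(1)
E
python3 - <<'E'
from h import *
r=orient(.021,.7,-1)
x=448.5
for i in range(6):
    x+=1
    servo_line((x,-289,13.5),8,rotation=r); s=state(); f=s['contact_force']; print(s['tcp_pos'].round(1),f.round(1),s['torque'].round(2),round(s['clock'],1))
    if np.hypot(*f[:2])>6.5: break
print(yawfit('top'),yawfit('side'))
d=get_image('side'); im=cv2.resize(d['image'][120:330,140:340,::-1],None,fx=2.8,fy=2.8); cv2.imwrite('pics/s5.png',im)
E
```

```text
[ 449.4 -288.9   13.4] [-4.3  0.3  1.9] [-0.01  0.52 -0.02] 14.9
[ 450.4 -288.9   13.4] [-5.4 -0.1  2.3] [-0.    0.59 -0.02] 15.2
[ 450.5 -289.    13.3] [-11.5  -0.2   7.7] [0.07 0.75 0.1 ] 15.5
(array([0.033, 0.001, 0.001, 0.032]), array([ 499.6, -291.1])) (array([0.011, 0.016, 0.018, 0.021]), array([ 504. , -293.3]))
```

View pics/s5.png

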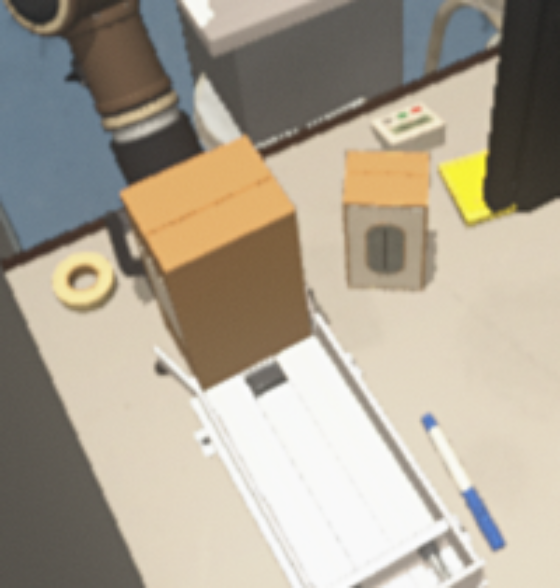

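At the sill: force jumped to about 11 N, the box is upright and square (yaw ~0.02 rad) with its rear edge on the sill line. Now I tip it.

```bash
python3 - <<'E'
from h import *
r=orient(.021,.7,-1)
def st(): s=state(); print(s['tcp_pos'].round(1),s['contact_force'].round(1),round(s['clock'],1))
servo_line((425,-290,14),60); 
servo_line((425,-290.5,175),150); st()
for x,v in((450,60),(470,30),(490,40),(510,50),(525,50)):
    servo_line((x,-290.5+.021*(x-450)-.5,175),v,rotation=r); st()
print(yawfit('side')[1] if 0 else '')
servo_line((540,-289,175),60); st()
pause(.8)
d=get_image('side'); im=cv2.resize(d['image'][120:330,140:340,::-1],None,fx=2.8,fy=2.8); cv2.imwrite('pics/s6.png',im)
E
```

```text
[ 424.7 -289.8  174.2] [ 0.2  0.  -0.2] 17.4
[ 450.1 -290.9  174.7] [-1.   0.  -0.1] 18.0
[ 470.  -290.6  175. ] [-1.4 -0.7  1.7] 18.8
[ 490.2 -290.1  174.9] [-0.7 -0.7  1.5] 19.5
[ 510.1 -289.5  174.7] [-0.4 -0.5 -1.1] 20.0
[ 525.3 -289.3  174.9] [-0.3 -0.4 -0.6] 20.5

[ 540.4 -288.9  175. ] [ 0.2 -0.3 -1. ] 20.9
```

View pics/s6.png

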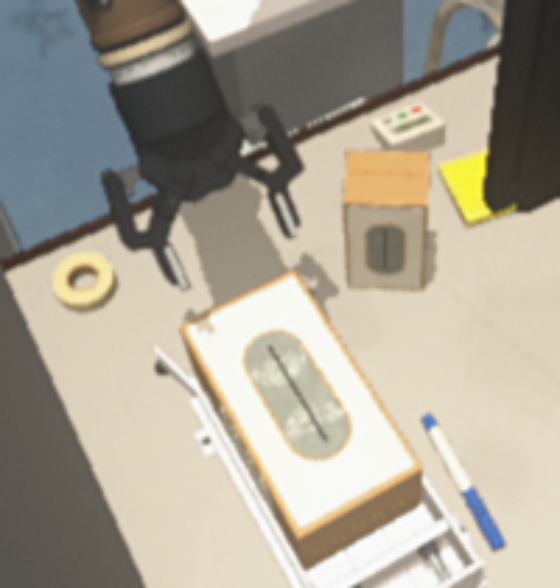

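The box lies flat in the tray with the oval up. Next: close the fingers, lower, and push at about 48 mm height.

```bash
python3 - <<'E'
from h import *
r=orient(.021,.7,-1)
def st(): s=state(); f=s['contact_force']; print(s['tcp_pos'].round(1),f.round(1),round(s['clock'],1)); return f
servo_line((480,-292,150),150,rotation=r); set_gripper(0)
servo_line((480,-292.2,52),120); st()
yy=lambda x:-290.8+.021*(x-543)-.3
servo_line((508,yy(508),52),60); st()
for x in list(range(513,540,5))+list(np.arange(540,549,2.)):
    servo_line((x,yy(x),52),25); f=st()
    if np.linalg.norm(f)>20: break
E
```

```text
[ 480.3 -292.5   52.4] [-0.4 -0.1 -0. ] 24.1
[ 508.4 -291.6   52. ] [-0.2 -0.3 -0.1] 24.7
[ 512.8 -291.6   51.7] [-2.1 -0.4  0.6] 25.0
[ 517.9 -291.7   51.9] [-2.   0.4 -0.1] 25.4
[ 523.2 -291.5   52. ] [-1.4  0.1 -0.3] 25.7
[ 528.3 -291.4   52.1] [-0.7 -0.9 -0.3] 26.1
[ 533.4 -291.3   52.1] [-1.9  0.8 -0.3] 26.4
[ 538.4 -291.2   52.2] [-0.6 -0.1  0.2] 26.8
[ 540.2 -291.1   52.1] [-1.5  0.5 -0.5] 27.0
[ 541.9 -291.1   51.8] [-2.8  0.9  0.2] 27.3
[ 543.6 -291.2   51.7] [-4.9 -0.5 -0.1] 27.5
[ 545.5 -291.3   51.6] [-5.9 -0.4  0.1] 27.8
[ 547.3 -291.4   51.6] [-6.2 -0.7  1.5] 28.0
```

```bash
python3 - <<'E'
from h import *
def st(): s=state(); f=s['contact_force']; print(s['tcp_pos'].round(1),f.round(1),round(s['clock'],1)); return f
yy=lambda x:-290.8+.021*(x-543)-.3
x=548
while x<560:
    x+=1; servo_line((x,yy(x),52),12); f=st()
    if np.linalg.norm(f)>15: break
C=cloud(get_image('top')); 
v,u=np.mgrid[205:222,322:342]; print(np.c_[C[205:222,331,0],C[205:222,331,2]].round(0).tolist())
E
```

```text
[ 548.  -291.5   51.6] [-8.2 -1.   3.4] 28.3
[ 548.8 -291.5   51.6] [-9.5 -1.   4.3] 28.5
[ 549.7 -291.5   51.6] [-11.3  -1.1   5.2] 28.8
[ 550.5 -291.5   51.6] [-12.2  -1.7   5.9] 29.0
[ 551.4 -291.5   51.6] [-13.4  -1.6   6.3] 29.3
[ 552.3 -291.5   51.6] [-13.9  -1.2   6.7] 29.5
[[576.0, 100.0], [574.0, 95.0], [571.0, 93.0], [569.0, 95.0], [567.0, 84.0], [567.0, 50.0], [564.0, 56.0], [561.0, 55.0], [558.0, 62.0], [555.0, 65.0], [553.0, 69.0], [550.0, 70.0], [547.0, 74.0], [544.0, 81.0], [542.0, 81.0], [539.0, 84.0], [536.0, 91.0]]
```

```bash
python3 - <<'E'
from h import *
def st(): s=state(); f=s['contact_force']; print(s['tcp_pos'].round(1),f.round(1),round(s['clock'],1)); return f
yy=lambda x:-290.8+.021*(x-543)-.3
x=554.
while x<559:
    x+=.6; servo_line((x,yy(x),52),8); f=st()
    if np.linalg.norm(f)>19.5: break
E
```

```text
[ 552.9 -291.5   51.6] [-14.2  -0.6   7.5] 29.8
[ 553.3 -291.5   51.5] [-15.5   0.2   8.1] 30.1
[ 553.8 -291.5   51.5] [-16.7  -1.    8.8] 30.3
[ 554.3 -291.5   51.5] [-16.8  -0.1   9.8] 30.6
[ 554.9 -291.5   51.5] [-16.6  -0.9   9.6] 30.8
[ 555.4 -291.5   51.5] [-17.8  -1.1  10.9] 31.1
```

```bash
python3 - <<'E'
from h import *
def st(): s=state(); f=s['contact_force']; print(s['tcp_pos'].round(1),f.round(1),round(s['clock'],1)); return f
for x in(553,551,548): servo_line((x,-291.4,52),25); st()
servo_line((500,-292,70),100); servo_line((380,-290,150),150); st()
d=get_image('top'); C=cloud(d); im=cv2.resize(d['image'][100:260,285:385,::-1],None,fx=3.7,fy=3.7,interpolation=cv2.INTER_CUBIC); cv2.imwrite('pics/t7.png',im)
for u in(320,331,332,333,345): print(u,[tuple(p) for p in C[206:222,u][:,[0,2]].round(0).astype(int).tolist()])
E
```

```text
[ 553.5 -291.5   52.4] [-3.3  0.1  2.7] 31.4
[ 551.6 -291.5   52.4] [ 0.2 -0.8  0.6] 31.6
[ 547.9 -291.3   52. ] [ 0.8 -0.1  0.2] 31.9
[ 380.2 -289.9  149.7] [ 0.3 -1.   0.3] 33.7
320 [(574, 93), (571, 95), (569, 93), (568, 72), (568, 32), (567, 7), (564, 7), (561, 9), (558, 9), (556, 6), (553, 12), (551, 4), (548, 10), (545, 12), (542, 6), (540, 2)]
331 [(574, 97), (571, 98), (569, 92), (568, 61), (568, 24), (566, 11), (564, 11), (561, 18), (558, 10), (556, 11), (553, 10), (550, 10), (548, 9), (545, 10), (543, 1), (540, -3)]
332 [(574, 95), (571, 94), (568, 98), (568, 65), (568, 22), (566, 16), (564, 14), (561, 11), (558, 14), (556, 12), (553, 7), (550, 11), (548, 10), (545, 8), (543, 0), (540, 1)]
333 [(574, 97), (571, 94), (569, 94), (568, 62), (568, 20), (566, 13), (563, 18), (561, 9), (558, 15), (555, 14), (553, 7), (550, 11), (548, 6), (545, 8), (543, -4), (540, -5)]
345 [(573, 98), (571, 94), (569, 88), (569, 51), (569, 11), (566, 10), (564, 8), (561, 11), (558, 8), (556, 9), (553, 7), (550, 11), (547, 15), (545, 13), (543, 1), (540, 0)]
```

View pics/t7.png

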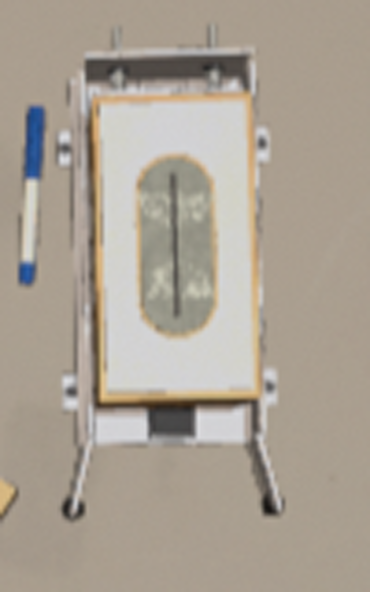

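The box lies home in the tray, its front end at crop row 400, with the dark catch at (172,420). I'll check the catch from close by with the wrist camera.

```bash
python3 - <<'E'
from h import *
movep((440,-291,110),orient(.021,.9,-1)); pause(.2)
s=state(); d=get_image('wrist'); save(d,'w8.png')
z=d["range_z"].astype(float); v,u=np.indices(z.shape); T=np.array(d['tool_from_camera'])
c=np.stack([(u-d["cx"])/d["fx"]*z,(v-d["cy"])/d["fy"]*z,z],-1)
P=(c@T[:3,:3].T+T[:3,3])@Ro.from_rotvec(s['tool_rot']).as_matrix().T+s['tcp_pos']; P[z==0]=np.nan
for y0,n in((-291,'catch'),(-255,'L'),(-325,'R')):
    for lo in range(540,580,3):
        q=P[(P[...,0]>=lo)&(P[...,0]<lo+3)&(abs(P[...,1]-y0)<10)&(P[...,2]<40)]
        if len(q): print(n,lo,len(q),np.percentile(q[:,2],[10,50,90]).round(1))
E
```

```text
catch 540 135 [-1.4  1.1  7.5]
catch 543 93 [0.1 7.3 8.7]
catch 546 75 [7.2 8.3 9.4]
catch 549 70 [ 8.6  9.4 10.3]
catch 552 79 [ 9.4 10.5 11.2]
catch 555 66 [10.5 11.5 12.2]
catch 558 72 [11.6 12.5 13.7]
catch 561 74 [12.6 13.5 14.6]
catch 564 68 [13.7 14.6 15.5]
catch 567 412 [15.7 27.3 37.9]
L 540 181 [-1.3  3.6  8.4]
L 543 62 [8.1 9.  9.7]
L 546 62 [8.4 9.  9.7]
L 549 58 [8.4 9.  9.6]
L 552 54 [8.2 8.8 9.8]
L 555 57 [8.2 8.9 9.7]
L 558 58 [8.2 9.  9.8]
L 561 54 [8.2 8.9 9.7]
L 564 129 [ 8.5 18.4 34.6]
L 567 402 [11.2 24.5 37.2]
R 540 68 [-2.  -1.3 -0.1]
R 543 183 [-0.7  5.5  9.1]
R 546 57 [8.1 8.9 9.4]
R 549 60 [8.2 8.7 9.6]
R 552 61 [8.  8.7 9.5]
R 555 50 [8.  8.8 9.4]
R 558 56 [8.2 8.9 9.7]
R 561 58 [8.  8.8 9.3]
R 564 50 [8.2 8.6 9.5]
R 567 502 [ 9.6 24.6 37.2]
R 570 10 [ 8.2  8.5 23.5]
```

View pics/w8.png

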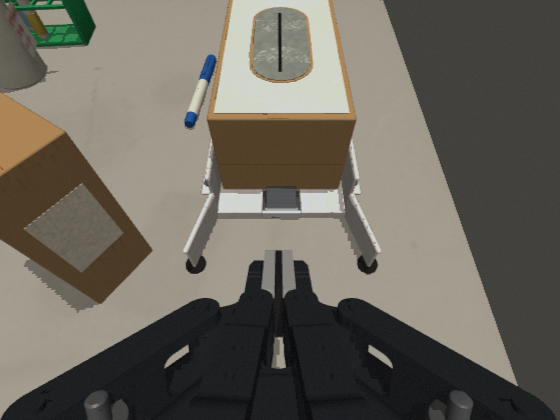

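The wrist view shows the catch at (282,200) as a raised ramp. It climbs to about 6 mm above the tray floor right at the box end, so it is up and holding the box. The robot is clear, so I hand in.

```bash
python3 -c "
from h import *
print(close_job(), state()['clock'])"
```

```text
the job is handed in; nothing more can be done
the job is handed in; nothing more can be done
```

The glove box lies in the tray with its oval up, pushed home with the catch up behind it (about 21 N read at most); I handed in at about 35 s with the robot clear, and the hand-in returned no verdict.

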